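# Fold the handle and snap the candy box shut

## Task

Close up the red candy box: first swing its cream carrying handle forward and all the way down to its stop in front of the box, out of the lid's way, then bring the raised lid down and press its front edge onto the catch until it snaps home. Keep pressing on the lid, firmly but not hard, and finish like that, with the fingers still holding it down. Leave the tea things and the remote control where they are.

Things in the scene. Friction and masses are not known exactly. Their poses are not given: they have to be found in the camera images.
- candy_box: Red plastic candy box on rubber feet; it does not shift. 170 (x) x 240 (y) x 84 mm high, walls 4 mm. Origin at the centre of its underside; x points from the front wall to the rear wall, where the lid is hinged; z up. The front faces roughly towards the robot. A cream sprung catch sits in the middle of the front wall, 80 mm up.
- lid_hinge (a joint): Lid angle (rad): 0 = fully shut, level; grows to 1.95 as it opens; starts at 1.05 to 1.35. A stiff hinge holds it where left (about 2 N at the front edge moves it). At 0.065 its clip lands on the catch; resistance then rises to 8-12 N and drops suddenly at about 0.03 as it snaps under. It then rests on its rubber seal at about 0.01; pressing on squeezes the seal (about 6 N per mm) to 0.
- box_hinge (a point): The lid's hinge line at mid-width: 90 mm behind the box's origin along its x, 88 mm above the underside. Its axes are those of the box.
- candy_lid: Red lid, 182 (front to back) x 248 x 6 mm, gold blossom outside, with a front lip 70 mm wide reaching 199 mm from the hinge line and, under it, a clip tongue 20 mm deep. Origin on the hinge line at mid-width; its -x points to its front edge, z out of its outside face (at z = 8 mm). Raised, the outside face looks up and away from the robot.
- lid_press (a point): Centre of the cream thumb pad (32 x 70 mm, 2 mm raised) on top of the lid's front edge, just over the clip: 180 mm from the hinge line, on the pad's surface. Press here. Axes as the lid's.
- handle_hinge (a joint): Angle of the carrying handle (rad): 0 = upright over the middle of the box, grows as it swings to the front (the box's -x), 1.58 = level in front of the box, against its stop. It starts leaning forward at 0.6 to 0.9, in the closing lid's way. Stiff pivots hold it where it is left (1 to 3 N at the bar moves it).
- handle_pivot (a point): Point of the handle's pivot axis at the middle of the box: 55 mm above the underside, on the box's z axis. The axis runs along the box's y. Axes as the box's.
- handle_bar (a point): Middle of the handle's straight grip bar, on the bar's centre line. The bar is round, 13 mm in diameter, 230 mm long, parallel to the box's y, 122 mm from the pivot axis; its two arms run down outside the side walls. z points from the pivot to the bar.
- teapot: White ceramic teapot, 105 mm high (knob to 122 mm), body 128 mm across, spout to +x and handle to -x, 200 mm overall. Origin under its centre. A bystander.
- tea_canister: Closed stainless steel tea canister, 86 mm across, 138 mm high. Origin under its centre. A bystander.
- tea_tray: Green melamine tray, 300 (x) x 200 x 18 mm. Origin under its centre. A bystander.
- cup1: Small glass cup on the tray, 58 mm across the rim, 48 mm high. Origin under its centre. A bystander.
- cup2: Second glass cup, the same.
- cup3: Third glass cup, the same.
- cup4: Fourth glass cup, the same.
- remote: Black remote control lying flat, 165 x 44 x 18 mm. Origin under its centre. A bystander.

How it is judged:
On the way, in this order (a step that is already met when the one before it is completed fails the run):
1. the handle is folded down in front while the lid is still up (value of joint handle_hinge above 1.46 rad and value of joint lid_hinge above 0.5 rad), for 0.2 s.
2. the lid has snapped onto its catch, the handle still down (value of joint lid_hinge below 0.02 rad and value of joint handle_hinge above 1.42 rad), for 0.2 s.
At the end, for the whole second after the job is handed in: The lid is snapped shut (lid angle under 0.02 rad), the handle is folded down in front (over 1.42 rad), and the fingers are still pressing on the lid with 4 to 35 N (all of step 2 and contact force between the fingers and candy_lid between 4 and 35 N); the arm keeps its last pose, push and grip.
It fails at once if the lid is pushed with more than 45 N (contact force between the fingers and candy_lid above 45 N).
It fails at once if the tea things or the remote control are shifted by more than 20 mm (distance of any of teapot, tea_canister, tea_tray, cup1, cup2, cup3, cup4, remote from where it was at the start of the episode above 0.02 m).
It also fails if it takes over 67 s, if anything falls off the work surface, if the arm or the gripper's body presses on something with over 40 N, if the wrist force passes 120 N, or if a joint passes its speed limit or range.

## Robot

A 7-joint arm with a two-finger parallel gripper is mounted at the origin on the work surface. World frame = base frame: x ahead of the robot, y to its left, z up, the work surface at z = 0. Lengths are in m, angles in rad, forces in N, time in s.
With the tool pointing down it reaches from about 0.425 to 0.875 m from the base axis. Payload 4.7 kg.
Tool frame: the origin (TCP) lies where the fingers leave the gripper's body, on its centre line; the fingertips stand 70 mm ahead of it and the grasp point (between the pads) lies 51 mm ahead of it; z points along the fingers, y is the line along which they close (so a half turn about z gives the same grasp; the last joint's range is limited). The gripper opens to 87 mm and grips with 3 to 60 N. Pads are 19 mm wide; open, the fingers measure 117 mm over their backs; the gripper's body (75 mm by 190 mm) begins 51 mm behind the grasp point.
Start: joints at [-1.136, 0.321, -0.07, 1.45, 0.023, 1.371, -0.057], TCP at [0.266, 0.593, 0.292] pointing down, gripper open.
Joint ranges: [-2.86, 2.86], [-0.3, 2.09], [-1.38, 1.24], [0.06, 2.45], [-1.56, 4.7], [0.09, 2.05], [-2.69, 2.69]. Speed limits (rad/s): [2.57, 2.57, 3.14, 3.14, 3.14, 3.14, 3.14].

## Interface

Orientations are given as a rotation vector (axis times angle).
In Python, from bench import ctrl gives the robot as it stands.
- The arm moves only by the tool play_rows, never from a script. Its argument "increments" is a list that holds one entry, the list of rows, each a list of 7 numbers: the shift along the tool's x, y, z as a fraction of full scale, then the turn, a rotation vector about the tool's x, y, z as a fraction of full scale, then the gripper command: -1 is shut, 1 is fully open, values between are in proportion. A call has 1 to 8 rows; each row is the pose to reach, as a shift and turn from the pose commanded when the call began, along the tool's axes at that moment; what a row does not reach only later rows make up. Full scale, the value 1, is 0.1 m for a shift and 90 degrees for a turn. A row lasts 1/10 s, in which the tool goes at most 50 mm and 8.59 degrees, less where a joint would pass 70% of its speed; a pose out of reach is approached as far as the arm can. A call with a number of a shift or a turn outside -1 to 1 is refused whole. A call with a gripper value outside its range is refused whole. The fingers move at their own pace and stop on an object; "squeeze" is the grip in N (left out, the last holds). Time passes only in rows, so rows that repeat a pose let the fingers close. It gives the time, the measured TCP pose, the force, the opening and the grip force at its end, in the units of the state.
- ctrl.get_state(): the state, without advancing time (a new reading comes with each control period).
- ctrl.get_image(name): name is "scene" or "side" or "wrist"; returns the picture (420x560x3 uint8, red, green, blue); there is no depth.
- ctrl.get_calibration(name): a dict with "vertical_fov" (degrees; the focal length in pixels is half the picture's height over the tangent of half this angle, whatever the lens; pixels are square), "cx", "cy" (the principal point, pixels), "R" (3x3) and "t" (3): a world point X has camera coordinates R X + t; the wrist camera has in their place "T_tool_cam" (4x4, takes a point from camera to tool coordinates, whose origin is the TCP and whose axes are the flange's). Camera axes: x right, y down, z forward; pixel columns grow to the right and rows downward; lengths in m; the calibration is good to about 2 mm. A picture is of the moment at which its call begins: read the wrist's pose just before it. get_calibration takes no time and is no camera call.
- ctrl.close_job(): hands the job in; it is judged then, once.
The state is a dict: "time": time; "joint_positions": joint angles; "qd": joint speeds; "joint_torque": joint torques, N m; "position": TCP position; "tool_rot": TCP orientation; "ft_force": force on the tool from outside, world axes, zero at the start; "torque": the same for the moment, N m; "grip_width": opening from 0.0 (shut) to 1.0 (fully open); "grip_force": force on a finger pad.
Only numpy, scipy, OpenCV 4.12 (cv2) and the standard library are available. Lean on these libraries where they do the work, as an engineer would, in place of code of your own. Each camera call takes 0.05 s, during which the arm holds its last target. There are 200 camera calls.

## Working session

There is one attempt and no reset: what is moved stays moved. The work goes in short steps, Python scripts to look and compute and a tool call to move; the robot and the scene stay as the last step left them, time stands still between calls to the robot, and variables do not carry over. Pictures are saved under pics/ and viewed, at most 10 in all, crops included, and the job is handed in when it is done.

Besides the shell and the picture viewer there is one more tool, called after "Call:" as a command line: name --argument value ..., lists and objects as JSON in quotes. play_rows: Moves the arm, as the interface text tells. Shift numbers are shares of 0.1 m and turn numbers shares of 90 degrees, none past 1 either way. Its arguments: {"type":"object","properties":{"increments":{"type":"array"},"squeeze":{"type":"number"}},"required":["increments"]}

```bash
ls; mkdir -p pics; python3 - <<'E'
from bench import ctrl
import cv2, json
s=ctrl.get_state();print({k:s[k] for k in('time','position','tool_rot','ft_force','grip_width')})
for n in('scene','side'):
    im=ctrl.get_image(n);cv2.imwrite(f'pics/{n}0.png',im[:,:,::-1]);c=ctrl.get_calibration(n);print(n,c)
print(ctrl.get_calibration('wrist'))
E
```

```text
pics
{'time': 0.0, 'position': array([0.26538183, 0.5929006 , 0.29118381]), 'tool_rot': array([-6.55970623e-01, -3.07202794e+00,  2.88146774e-03]), 'ft_force': array([-0.18348396,  0.01360131, -0.52120037]), 'grip_width': 0.9968222807091962}
scene {'vertical_fov': 45.38927529102259, 'cx': 276.78090050592175, 'cy': 210.2894439488921, 'R': array([[ 0.42338519,  0.90585242,  0.01328024],
       [ 0.67192193, -0.30414866, -0.67528847],
       [-0.60767253,  0.29483042, -0.73743415]]), 't': array([-0.23090797, -0.24722162,  1.8316581 ])}
side {'vertical_fov': 42.998069774679315, 'cx': 274.1327322255576, 'cy': 207.5395168981681, 'R': array([[ 0.91885908, -0.39406221, -0.0203217 ],
       [-0.21989904, -0.46862962, -0.85558792],
       [ 0.32763152,  0.79063345, -0.51725848]]), 't': array([-0.43715472,  0.22589426,  1.3339858 ])}
{'vertical_fov': 59.54011190562789, 'cx': 281.9775269578442, 'cy': 214.18698057593517, 'T_tool_cam': array([[-8.63394600e-04, -9.59999010e-01, -2.80002063e-01,
         7.81010171e-02],
       [ 9.99999623e-01, -8.03561914e-04, -3.28481983e-04,
         1.03461287e-03],
       [ 9.03433848e-05, -2.80002241e-01,  9.59999342e-01,
        -9.19285425e-02],
       [ 0.00000000e+00,  0.00000000e+00,  0.00000000e+00,
         1.00000000e+00]])}
```

View pics/scene0.png

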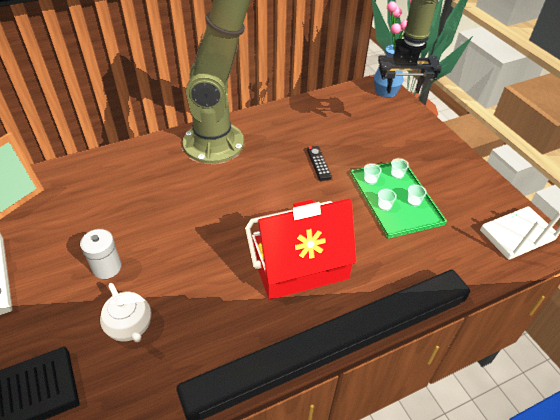

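View pics/side0.png

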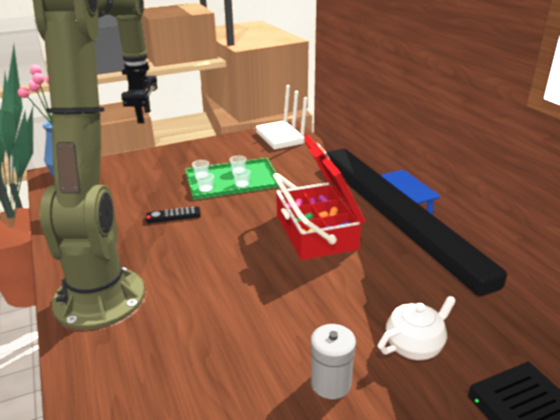

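The scene view, from behind, shows the box at about (305,250) with its lid up and the thumb pad at (307,211). The side view shows the handle bar running from (278,180) to (332,240) and the box's near bottom corners at about (298,255) and (358,248). I'll zoom in on both.

```bash
python3 - <<'E'
import cv2, numpy as np
a=cv2.imread('pics/scene0.png')[190:302,235:368]; b=cv2.imread('pics/side0.png')[130:262,262:368]
a=cv2.resize(a,None,fx=3,fy=3,interpolation=cv2.INTER_CUBIC);b=cv2.resize(b,None,fx=3.75,fy=3.75,interpolation=cv2.INTER_CUBIC)
c=np.zeros((500,800,3),np.uint8);c[:a.shape[0],:a.shape[1]]=a;c[:b.shape[0],400:400+b.shape[1]]=b
cv2.imwrite('pics/z0.png',c)
for n in('scene','side'):
    im=cv2.imread(f'pics/{n}0.png');h=cv2.cvtColor(im,cv2.COLOR_BGR2HSV)
    m=(((h[...,0]<4)|(h[...,0]>176))&(h[...,1]>200)&(h[...,2]>90)).astype(np.uint8)
    k,l,st,_=cv2.connectedComponentsWithStats(m);i=1+np.argmax(st[1:,4]);print(n,st[i])
    ct=max(cv2.findContours((l==i).astype(np.uint8),0,2)[0],key=cv2.contourArea)
    print(cv2.approxPolyDP(cv2.convexHull(ct),2,True)[:,0].tolist())
E
```

```text
scene [ 256  199  100  101 6563]
[[349, 199], [355, 262], [349, 277], [269, 299], [258, 270], [256, 236], [259, 219]]
side [ 291  136   74   91 2265]
[[306, 136], [338, 169], [364, 221], [320, 226], [302, 211], [291, 192]]
```

View pics/z0.png

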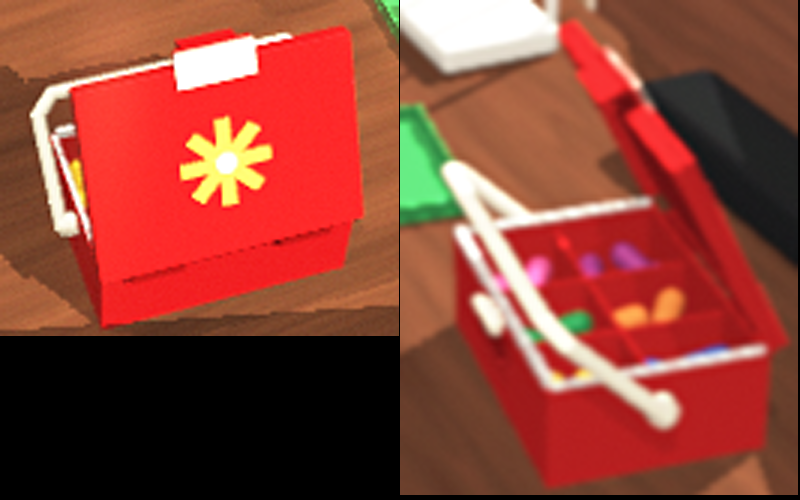

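The zoom gives the rim corners in the side view: (277.5,191.3), (302,232.7), (360.1,223.3) and (328.7,183.3). The bottom corners are (302.5,259.9) and (359.3,249.2) in the side view, and (269.3,299.3) and (350.7,278.3) in the scene view. The bar spans (279,180) to (304,218) in the side view, and the pad is at (307,211) in the scene view.

```bash
cat > h.py <<'E'
import numpy as np
from bench import ctrl
from scipy.spatial.transform import Rotation as Ro
def ray(n,p):
    c=ctrl.get_calibration(n);R=np.array(c['R']);f=210/np.tan(np.radians(c['vertical_fov']/2))
    o=-R.T@c['t'];d=R.T@[(p[0]-c['cx'])/f,(p[1]-c['cy'])/f,1];return o,d/np.linalg.norm(d)
def onz(n,p,z):
    o,d=ray(n,p);return o+d*(z-o[2])/d[2]
E
cat > m.py <<'E'
from h import *
H,L=.085,.12
P=[('side',(277.5,191.3),(-H,L,.084)),('side',(302,232.7),(-H,-L,.084)),('side',(360.1,223.3),(H,-L,.084)),('side',(328.7,183.3),(H,L,.084)),
('side',(302.5,259.9),(-H,-L,0)),('side',(359.3,249.2),(H,-L,0)),('scene',(269.3,299.3),(H,-L,0)),('scene',(350.7,278.3),(H,L,0))]
z0=0.004
W=np.array([onz(n,p,b[2]+z0) for n,p,b in P]);B=np.array([b for *_,b in P])
print(W.round(3))
a=W[:,:2];b=B[:,:2];ac=a-a.mean(0);bc=b-b.mean(0)
yaw=np.arctan2((bc[:,0]*ac[:,1]-bc[:,1]*ac[:,0]).sum(),(bc*ac).sum())
Rz=Ro.from_euler('z',yaw).as_matrix();t=a.mean(0)-Rz[:2,:2]@b.mean(0)
print('box',t.round(4),'yaw deg',np.degrees(yaw).round(2),'res mm',((a-b@Rz[:2,:2].T-t)*1e3).round(1).tolist())
T=np.r_[t,z0]
def loc(n,p):
    o,d=ray(n,p);return Rz.T@(o-T),Rz.T@d
for p in[(279,180),(285,190),(295,205),(304,218)]:
    o,d=loc('side',p);o=o-[0,0,.055]
    r=np.roots([d[0]**2+d[2]**2,2*(o[0]*d[0]+o[2]*d[2]),o[0]**2+o[2]**2-.122**2])
    for s in r: q=o+s*d;print('bar',p,np.real(q).round(3),np.arctan2(-q[0],q[2]).round(3) if np.isreal(s) else s)
for p in[(306.7,211)]:
    o,d=loc('scene',p);q=o-d*o[1]/d[1] if abs(d[1])>.05 else o
    o2=o-[.09,0,.088];R=np.hypot(.18,.010)
    for s in np.roots([d[0]**2+d[2]**2,2*(o2[0]*d[0]+o2[2]*d[2]),o2[0]**2+o2[2]**2-R*R]):
        q=o2+s*d;print('pad',q.round(3),(np.arctan2(q[2],-q[0])-np.arctan2(.010,.18)).round(3))
E
python3 m.py
```

```text
[[ 0.559  0.163  0.088]
 [ 0.528 -0.068  0.088]
 [ 0.69  -0.093  0.088]
 [ 0.721  0.142  0.088]
 [ 0.527 -0.075  0.004]
 [ 0.692 -0.097  0.004]
 [ 0.694 -0.092  0.004]
 [ 0.727  0.147  0.004]]
box [0.6251 0.0357] yaw deg -7.42 res mm [[2.4, -2.5], [3.1, 3.9], [-3.5, 0.7], [-4.0, -1.9], [1.8, -3.2], [-2.1, -2.8], [0.2, 1.9], [2.1, 3.7]]
bar (279, 180) [ 0.018  0.454 -0.121] -2.995
bar (279, 180) [-0.087  0.083  0.086] 0.791
bar (285, 190) [ 0.017  0.375 -0.121] -3.0
bar (285, 190) [-0.087  0.022  0.085] 0.795
bar (295, 205) [ 0.019  0.263 -0.12 ] -2.983
bar (295, 205) [-0.086 -0.066  0.087] 0.782
bar (304, 218) [ 0.022  0.175 -0.12 ] -2.961
bar (304, 218) [-0.084 -0.137  0.088] 0.765
pad [-0.176  0.045  0.041] 0.174
pad [-0.07  -0.001  0.166] 1.115
```

The fits agree: the box is at (0.625, 0.036) with yaw -7.4°, the handle is at 0.79 rad and the lid at 1.115 rad. The pad's y of about 0 confirms it. Next I'll work out the moves in tool axes.

```bash
cat > g.py <<'E'
import sys
from h import *
yaw=np.radians(-7.42);Rb=Ro.from_euler('z',yaw).as_matrix();T=np.array([.6251,.0357,.004])
Rt=Rb@np.array([[-1,0,0],[0,1,0],[0,0,-1.]])   # tool x = -box x, z down
s=ctrl.get_state();R=Ro.from_rotvec(s['tool_rot']).as_matrix();p=np.array(s['position'])
tip=Rb.T@(p+R@[0,0,.07]-T)
print('t',s['time'],'tip in box frame mm',(tip*1e3).round(1),'ft',np.round(s['ft_force'],1),'grip',round(s['grip_width'],2))
for a in sys.argv[1:]:
    g=np.array(eval(a))/1e3;pt=Rb@g+T-Rt@[0,0,.07]
    print(a,'shift(0.1m)',(R.T@(pt-p)*10).round(3),'turn(90deg)',(Ro.from_matrix(R.T@Rt).as_rotvec()/(np.pi/2)).round(4))
E
python3 g.py "(-90,0,215)"
```

```text
t 0.1 tip in box frame mm [-428.7  506.   217.3] ft [ 0.1  0.3 -1. ] grip 1.0
(-90,0,215) shift(0.1m) [-4.697 -3.875  0.03 ] turn(90deg) [-1.100e-03 -1.000e-04 -1.854e-01]
```

Call:
play_rows --increments '[[[-0.25,-0.2,0,0,0,-0.05,-1],[-0.5,-0.4,0,0,0,-0.1,-1],[-0.75,-0.6,0,0,0,-0.15,-1],[-1,-0.82,0,0,0,-0.185,-1],[-1,-0.82,0,0,0,-0.185,-1]]]' --squeeze 20

```text
time: 0.6
position: [0.3271, 0.4729, 0.2921]
tool_rot: [0.215, 3.132, -0.004]
ft_force: [-0.2, -0.3, -0.8]
grip_width: 0.633
grip_force: 0.0
```

```bash
python3 g.py "(-90,0,215)"
```

```text
t 0.6 tip in box frame mm [-351.8  394.8  218.1] ft [-0.2 -0.3 -0.8] grip 0.63
(-90,0,215) shift(0.1m) [-2.648 -3.931  0.047] turn(90deg) [-0.0017  0.0013 -0.0046]
```

Call:
play_rows --increments '[[[-0.22,-0.33,0,0,0,0,-1],[-0.44,-0.66,0,0,0,0,-1],[-0.66,-1,0,0,0,0,-1]]]'

```text
time: 0.9
position: [0.3757, 0.3693, 0.2919]
tool_rot: [-0.203, -3.135, 0.0]
ft_force: [0.9, 0.7, 0.5]
grip_width: 0.356
grip_force: 0.0
```

Call:
play_rows --increments '[[[-0.22,-0.33,0,0,0,0,-1],[-0.44,-0.66,0,0,0,0,-1],[-0.66,-1,0,0,0,0,-1]]]'

```text
time: 1.2
position: [0.4284, 0.2614, 0.2921]
tool_rot: [-0.203, -3.135, -0.0]
ft_force: [1.0, 0.2, 0.1]
grip_width: 0.08
grip_force: 0.0
```

Call:
play_rows --increments '[[[-0.22,-0.33,0,0,0,0,-1],[-0.44,-0.66,0,0,0,0,-1],[-0.64,-1,0,0,0,0,-1],[-0.64,-1,0,0,0,0,-1]]]'

```text
time: 1.6
position: [0.4808, 0.1489, 0.2923]
tool_rot: [0.219, 3.133, -0.004]
ft_force: [-0.2, -0.3, 0.6]
grip_width: 0.007
grip_force: 0.0
```

```bash
python3 g.py "(-90,0,215)" "(-90,0,165)"
```

```text
t 1.6 tip in box frame mm [-157.6   93.5  218.3] ft [-0.2 -0.3  0.6] grip 0.01
(-90,0,215) shift(0.1m) [-0.686 -0.929  0.036] turn(90deg) [-0.0014  0.0009 -0.0065]
(-90,0,165) shift(0.1m) [-0.686 -0.928  0.536] turn(90deg) [-0.0014  0.0009 -0.0065]
```

Call:
play_rows --increments '[[[-0.22,-0.31,0,0,0,0,-1],[-0.44,-0.62,0,0,0,0,-1],[-0.69,-0.93,0,0,0,-0.006,-1],[-0.69,-0.93,0.27,0,0,-0.006,-1],[-0.69,-0.93,0.53,0,0,-0.006,-1],[-0.69,-0.93,0.53,0,0,-0.006,-1]]]'

```text
time: 2.2
position: [0.5329, 0.0543, 0.2355]
tool_rot: [-0.189, -3.129, 0.003]
ft_force: [-0.4, 0.4, -0.4]
grip_width: 0.005
grip_force: 0.0
```

```bash
python3 g.py "(-90,0,150)"; python3 - <<'E'
from bench import ctrl
import cv2
a=ctrl.get_image('side')[60:280,220:420];cv2.imwrite('pics/s1.png',cv2.resize(a[:,:,::-1],None,fx=2.7,fy=2.7,interpolation=cv2.INTER_CUBIC))
E
```

```text
t 2.2 tip in box frame mm [-94.4   6.4 161.5] ft [-0.4  0.4 -0.4] grip 0.01
(-90,0,150) shift(0.1m) [-0.039 -0.065  0.115] turn(90deg) [-0.0014 -0.0045  0.0058]
```

View pics/s1.png

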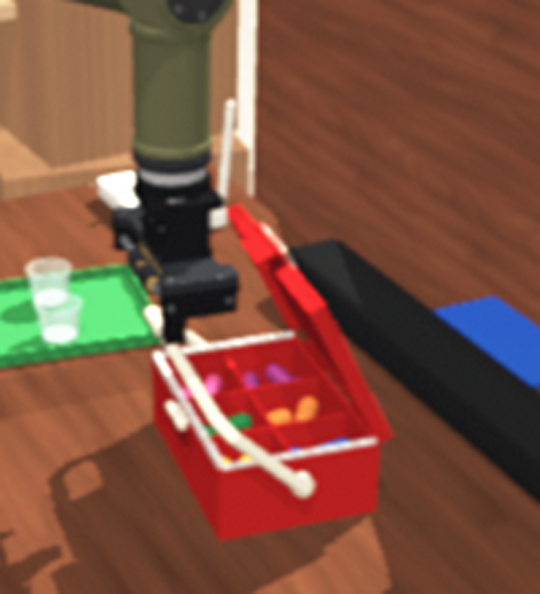

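The fingers are just above the mid-bar, at about (175,335) in the crop, and clear of the lid. Next I'll push the bar along its arc.

Call:
play_rows --increments '[[[-0.05,-0.06,0.1,0,0,0,-1],[-0.02,-0.06,0.18,0,0,0,-1],[0.03,-0.06,0.26,0,0,0,-1],[0.08,-0.06,0.34,0,0,0,-1],[0.13,-0.06,0.42,0,0,0,-1],[0.16,-0.06,0.5,0,0,0,-1],[0.19,-0.06,0.58,0,0,0,-1],[0.21,-0.06,0.66,0,0,0,-1]]]'

```text
time: 3.05
position: [0.5132, 0.0502, 0.1726]
tool_rot: [0.189, 3.136, 0.0]
ft_force: [-0.7, 0.4, 1.5]
grip_width: 0.002
grip_force: 0.4
```

```bash
python3 g.py "(-121,0,62)"
```

```text
t 3.05 tip in box frame mm [-112.8   -0.    98.6] ft [-0.7  0.4  1.5] grip 0.0
(-121,0,62) shift(0.1m) [0.082 0.001 0.366] turn(90deg) [0.0001 0.0001 0.0057]
```

Call:
play_rows --increments '[[[0.03,0,0.06,0,0,0,-1],[0.05,0,0.12,0,0,0,-1],[0.06,0,0.18,0,0,0,-1],[0.07,0,0.24,0,0,0,-1],[0.08,0,0.29,0,0,0,-1],[0.08,0,0.32,0,0,0,-1],[0.08,0,0.32,0,0,0,-1]]]'

```text
time: 3.75
position: [0.5054, 0.051, 0.1408]
tool_rot: [-0.19, -3.135, 0.0]
ft_force: [0.2, -0.0, -0.8]
grip_width: 0.003
grip_force: 0.0
```

```bash
python3 g.py "(-121,0,60)"
```

```text
t 3.75 tip in box frame mm [-120.7   -0.3   66.8] ft [ 0.2 -0.  -0.8] grip 0.0
(-121,0,60) shift(0.1m) [0.003 0.003 0.068] turn(90deg) [-0.0002 -0.0004  0.0055]
```

Call:
play_rows --increments '[[[0,0,0.02,0,0,0,-1],[0,0,0.04,0,0,0,-1],[0,0,0.06,0,0,0,-1],[0,0,0.07,0,0,0,-1],[0,0,0.07,0,0,0,-1]]]'

```text
time: 4.25
position: [0.5055, 0.0511, 0.1341]
tool_rot: [-0.19, -3.136, 0.0]
ft_force: [0.8, -0.4, -0.5]
grip_width: 0.005
grip_force: 0.0
```

Call:
play_rows --increments '[[[0,0,0.02,0,0,0,-1],[0,0,0.03,0,0,0,-1],[0,0,0.03,0,0,0,-1]]]'

```text
time: 4.55
position: [0.5055, 0.051, 0.1311]
tool_rot: [-0.19, -3.136, 0.0]
ft_force: [-1.4, -0.2, -0.8]
grip_width: 0.008
grip_force: 0.0
```

```bash
python3 g.py; python3 - <<'E'
from bench import ctrl
import cv2
a=ctrl.get_image('side');cv2.imwrite('pics/s2f.png',a[:,:,::-1]);a=a[60:280,220:420];cv2.imwrite('pics/s2.png',cv2.resize(a[:,:,::-1],None,fx=2.7,fy=2.7,interpolation=cv2.INTER_CUBIC))
E
```

```text
t 4.55 tip in box frame mm [-120.6   -0.2   57.1] ft [-1.4 -0.2 -0.8] grip 0.01
```

View pics/s2.png

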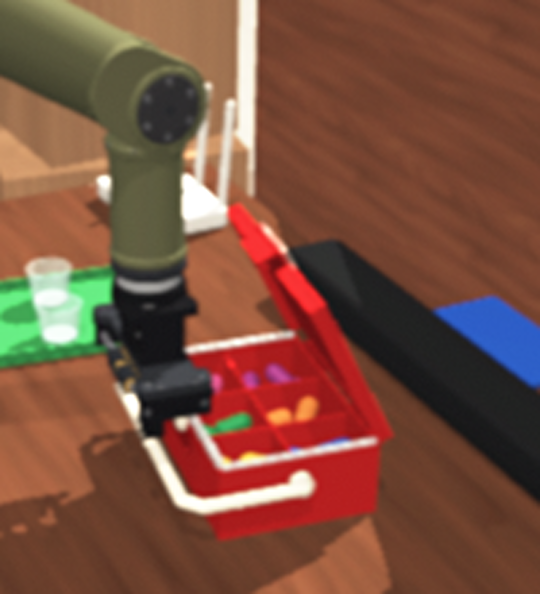

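The handle is nearly level, with the bar at about (170,470) in the crop and no stop force yet. I'll keep pressing gently until I feel the stop.

Call:
play_rows --increments '[[[0,0,0.02,0,0,0,-1],[0,0,0.03,0,0,0,-1],[0,0,0.04,0,0,0,-1],[0,0,0.04,0,0,0,-1]]]'

```text
time: 5.0
position: [0.5059, 0.0511, 0.1297]
tool_rot: [-0.19, -3.136, -0.002]
ft_force: [-6.1, -1.1, 18.6]
grip_width: 0.003
grip_force: 9.1
```

```bash
cat >> m.py <<'E'
print('---')
for z in (0.,.004):
  T[2]=z
  for p in[(276.5,226),(283,234),(288,240.5)]:
    o,d=loc('side',p);o=o-[0,0,.055]
    s=max(np.roots([d[0]**2+d[2]**2,2*(o[0]*d[0]+o[2]*d[2]),o[0]**2+o[2]**2-.122**2]),key=lambda s:(o+np.real(s)*d)[2])
    q=o+s*d;print(z,p,q.round(3),np.arctan2(-np.real(q[0]),np.real(q[2])).round(3))
E
python3 m.py | sed -n '/---/,$p'
```

```text
---
0.0 (276.5, 226) [-0.122 -0.006 -0.006] 1.622
0.0 (283, 234) [-0.122 -0.071  0.008] 1.505
0.0 (288, 240.5) [-0.121 -0.115  0.016] 1.443
0.004 (276.5, 226) [-0.121 -0.005 -0.011] 1.661
0.004 (283, 234) [-0.122 -0.072  0.004] 1.534
0.004 (288, 240.5) [-0.121 -0.116  0.012] 1.469
```

The stop was abrupt, at 18.6 N with the tip at z = 0.060 world. That means the underside is at z≈0, so I'll refit with that height and plan the retreat over the lid.

```bash
sed -i 's/^z0=0.004/z0=0.0/' m.py; python3 m.py | sed -n '/box/p;/pad/p'
```

```text
box [0.6269 0.0403] yaw deg -7.54 res mm [[3.1, -0.6], [4.2, 4.5], [-1.5, 1.6], [-2.4, 0.2], [2.6, -3.1], [-0.4, -2.5], [-3.6, -1.4], [-2.1, 1.3]]
pad [-0.174  0.039  0.049] 0.219
pad [-0.077 -0.003  0.163] 1.071
```

Call:
play_rows --increments '[[[0.05,0,-0.1,0,0,0,-1],[0.05,0,-0.4,0,0,0,-1],[0.05,0,-0.7,0,0,0,-1],[0.05,0,-1,0,0,0,-1]]]'

```text
time: 5.4
position: [0.5002, 0.0516, 0.2282]
tool_rot: [-0.19, -3.136, 0.0]
ft_force: [0.9, -0.0, 0.3]
grip_width: 0.003
grip_force: 0.0
```

Call:
play_rows --increments '[[[0,0,-0.33,0,0,0,-1],[0,0,-0.66,0,0,0,-1],[0,0,-1,0,0,0,-1]]]'

```text
time: 5.7
position: [0.5001, 0.0516, 0.3285]
tool_rot: [-0.19, -3.136, -0.0]
ft_force: [1.8, -0.1, -0.3]
grip_width: 0.004
grip_force: 0.0
```

Call:
play_rows --increments '[[[0,0,-0.2,0,0,0,-1],[0,0,-0.4,0,0,0,-1],[0,0,-0.5,0,0,0,-1],[0,0,-0.5,0,0,0,-1]]]'

```text
time: 6.1
position: [0.501, 0.0517, 0.3784]
tool_rot: [0.19, 3.134, 0.001]
ft_force: [-0.1, -0.6, -0.5]
grip_width: 0.005
grip_force: 0.0
```

```bash
sed -i 's/radians(-7.42)/radians(-7.5)/;s/T=np.array.*/T=np.array([.6265,.0395,0.])/' g.py; python3 g.py "(50,0,305)"; python3 - <<'E'
from bench import ctrl
import cv2
a=ctrl.get_image('side');cv2.imwrite('pics/s3f.png',a[:,:,::-1]);a=a[130:270,250:390];cv2.imwrite('pics/s3.png',cv2.resize(a[:,:,::-1],None,fx=4,fy=4,interpolation=cv2.INTER_CUBIC))
E
```

```text
t 6.1 tip in box frame mm [-125.9   -4.3  308.4] ft [-0.1 -0.6 -0.5] grip 0.01
(50,0,305) shift(0.1m) [-1.761  0.025  0.038] turn(90deg) [0.0006 0.0014 0.0064]
```

View pics/s3.png

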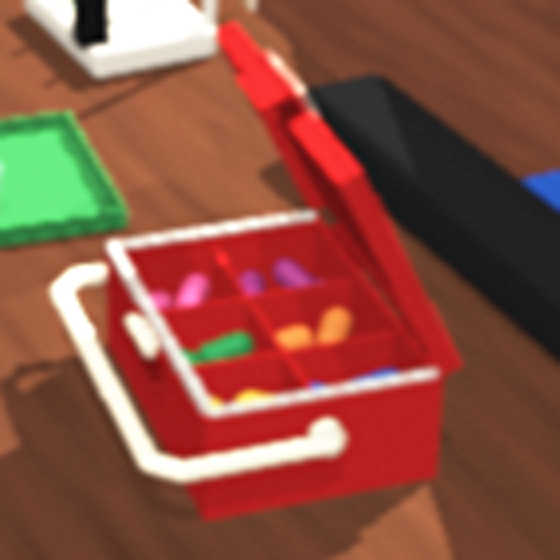

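The handle is level against its stop: the near arm runs (328,437) to (185,470), about parallel to the rim, and the lid is still up. Now I'll go over the lid and behind it.

Call:
play_rows --increments '[[[-0.25,0,0,0,0,0,-1],[-0.5,0.02,0,0,0,0,-1],[-0.75,0.02,0,0,0,0,-1],[-0.95,0.02,0,0,0,0.006,-1]]]'

```text
time: 6.55
position: [0.5958, 0.0421, 0.3751]
tool_rot: [-0.205, -3.132, 0.002]
ft_force: [-0.1, -0.2, 0.5]
grip_width: 0.006
grip_force: 0.0
```

Call:
play_rows --increments '[[[-0.25,0,0,0,0,0,-1],[-0.5,0,0,0,0,0,-1],[-0.8,0,0,0,0,0,-1],[-0.8,0,0,0,0,0,-1]]]'

```text
time: 6.95
position: [0.6762, 0.0312, 0.3729]
tool_rot: [-0.206, -3.131, 0.004]
ft_force: [-0.2, 0.1, -1.6]
grip_width: 0.004
grip_force: 0.0
```

```bash
python3 g.py "(50,0,250)"
```

```text
t 6.95 tip in box frame mm [ 50.1  -1.9 302.9] ft [-0.2  0.1 -1.6] grip 0.0
(50,0,250) shift(0.1m) [0.002 0.019 0.529] turn(90deg) [-0.0019 -0.0025 -0.0003]
```

Call:
play_rows --increments '[[[0,0.02,0.25,0,0,0,-1],[0,0.02,0.45,0,0,0,-1],[0,0.02,0.53,0,0,0,-1],[0.1,0.02,0.53,0,0,0,-1],[0.17,0.02,0.53,0,0,0,-1],[0.17,0.02,0.53,0,0,0,-1]]]'

```text
time: 7.55
position: [0.6572, 0.0362, 0.3261]
tool_rot: [0.204, 3.133, 0.002]
ft_force: [-0.2, 0.4, 0.3]
grip_width: 0.005
grip_force: 0.0
```

```bash
python3 g.py "(25,0,250)" "(-4.6,0,235)" "(-31.7,0,211.6)"
```

```text
t 7.55 tip in box frame mm [ 31.    0.9 256.1] ft [-0.2  0.4  0.3] grip 0.01
(25,0,250) shift(0.1m) [ 0.058 -0.008  0.061] turn(90deg) [0.0008 0.0012 0.0007]
(-4.6,0,235) shift(0.1m) [ 0.355 -0.007  0.211] turn(90deg) [0.0008 0.0012 0.0007]
(-31.7,0,211.6) shift(0.1m) [ 0.626 -0.007  0.444] turn(90deg) [0.0008 0.0012 0.0007]
```

Call:
play_rows --increments '[[[0.03,0,0.04,0,0,0,-1],[0.06,0,0.06,0,0,0,-1],[0.11,0,0.08,0,0,0,-1],[0.16,0,0.1,0,0,0,-1],[0.21,0,0.13,0,0,0,-1],[0.26,0,0.16,0,0,0,-1],[0.31,0,0.18,0,0,0,-1],[0.355,0,0.21,0,0,0,-1]]]'

```text
time: 8.35
position: [0.6223, 0.0406, 0.3031]
tool_rot: [0.204, 3.135, 0.0]
ft_force: [2.0, -0.1, 0.1]
grip_width: 0.004
grip_force: 0.5
```

```bash
python3 g.py "(-4.6,0,235)" "(-31.7,0,211.6)" "(-53.7,0,183)"; python3 - <<'E'
from bench import ctrl
import cv2
a=ctrl.get_image('side')[50:260,230:410];cv2.imwrite('pics/s4.png',cv2.resize(a[:,:,::-1],None,fx=2.8,fy=2.8,interpolation=cv2.INTER_CUBIC))
E
```

```text
t 8.35 tip in box frame mm [ -4.3   0.6 233.1] ft [ 2.  -0.1  0.1] grip 0.0
(-4.6,0,235) shift(0.1m) [ 0.003 -0.006 -0.019] turn(90deg) [0.     0.0001 0.0005]
(-31.7,0,211.6) shift(0.1m) [ 0.274 -0.005  0.215] turn(90deg) [0.     0.0001 0.0005]
(-53.7,0,183) shift(0.1m) [ 0.494 -0.005  0.501] turn(90deg) [0.     0.0001 0.0005]
```

View pics/s4.png

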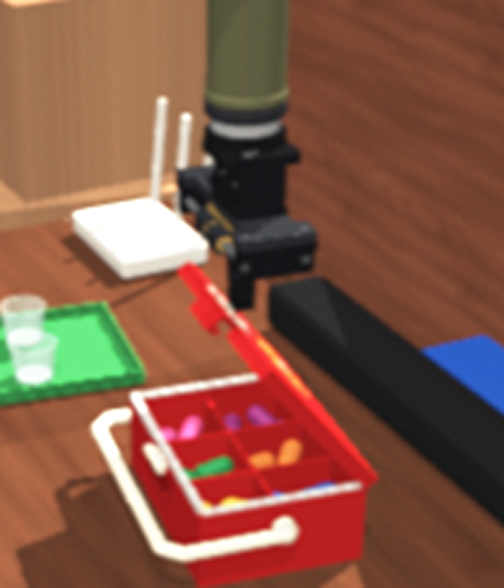

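The lid is moving. Its lip is now at (190,270) in the crop, lower than before, with the fingertip on the pad at (240,305) and a push of about 2 N. I'll carry on along the arc.

Call:
play_rows --increments '[[[0.07,0,0.05,0,0,0,-1],[0.14,0,0.1,0,0,0,-1],[0.21,0,0.16,0,0,0,-1],[0.27,0,0.215,0,0,0,-1],[0.33,0,0.28,0,0,0,-1],[0.39,0,0.35,0,0,0,-1],[0.44,0,0.42,0,0,0,-1],[0.49,0,0.5,0,0,0,-1]]]'

```text
time: 9.2
position: [0.5735, 0.0471, 0.2528]
tool_rot: [-0.204, -3.135, -0.0]
ft_force: [-0.6, 0.3, 0.6]
grip_width: 0.002
grip_force: 0.4
```

```bash
python3 g.py "(-72,0,151)" "(-80,0,130)"
```

```text
t 9.2 tip in box frame mm [-53.6   0.6 182.8] ft [-0.6  0.3  0.6] grip 0.0
(-72,0,151) shift(0.1m) [ 0.185 -0.006  0.318] turn(90deg) [ 0.0001 -0.0002  0.0005]
(-80,0,130) shift(0.1m) [ 0.265 -0.006  0.528] turn(90deg) [ 0.0001 -0.0002  0.0005]
```

Call:
play_rows --increments '[[[0.05,0,0.07,0,0,0,-1],[0.1,0,0.15,0,0,0,-1],[0.15,0,0.23,0,0,0,-1],[0.19,0,0.31,0,0,0,-1],[0.22,0,0.38,0,0,0,-1],[0.25,0,0.45,0,0,0,-1],[0.27,0,0.5,0,0,0,-1],[0.29,0,0.53,0,0,0,-1]]]'

```text
time: 10.0
position: [0.545, 0.0507, 0.1997]
tool_rot: [-0.204, -3.134, 0.0]
ft_force: [0.6, -0.4, 0.8]
grip_width: 0.003
grip_force: 0.2
```

```bash
python3 g.py "(-87,0,112)"; python3 - <<'E'
from bench import ctrl
import cv2
a=ctrl.get_image('side')[80:260,230:410];cv2.imwrite('pics/s5.png',cv2.resize(a[:,:,::-1],None,fx=3,fy=3,interpolation=cv2.INTER_CUBIC))
E
```

```text
t 10.0 tip in box frame mm [-82.3   0.5 129.7] ft [ 0.6 -0.4  0.8] grip 0.0
(-87,0,112) shift(0.1m) [ 0.048 -0.005  0.177] turn(90deg) [-0.0001 -0.0003  0.0004]
```

View pics/s5.png

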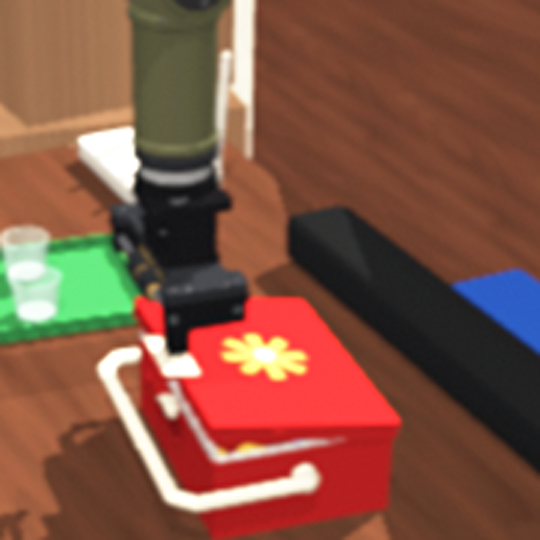

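The fingertip is on the cream pad at (175,345) in the crop, the lid is nearly down and the handle is clear in front. Next I'll lower to the catch.

Call:
play_rows --increments '[[[0.02,0,0.06,0,0,0,-1],[0.04,0,0.12,0,0,0,-1],[0.05,0,0.17,0,0,0,-1],[0.05,0,0.19,0,0,0,-1],[0.05,0,0.19,0,0,0,-1]]]'

```text
time: 10.55
position: [0.54, 0.0514, 0.1807]
tool_rot: [-0.204, -3.134, 0.0]
ft_force: [0.7, -0.4, -0.1]
grip_width: 0.002
grip_force: 0.0
```

Call:
play_rows --increments '[[[0,0,0.01,0,0,0,-1],[0,0,0.02,0,0,0,-1],[0,0,0.03,0,0,0,-1],[0,0,0.04,0,0,0,-1],[0,0,0.04,0,0,0,-1]]]'

```text
time: 11.05
position: [0.5403, 0.0514, 0.1781]
tool_rot: [-0.204, -3.135, -0.001]
ft_force: [-2.8, 0.2, 6.3]
grip_width: 0.003
grip_force: 3.0
```

```bash
python3 g.py "(-87,0,98)"
```

```text
t 11.05 tip in box frame mm [-87.    0.6 108.1] ft [-2.8  0.2  6.3] grip 0.0
(-87,0,98) shift(0.1m) [ 0.    -0.005  0.101] turn(90deg) [ 0.0003 -0.0001  0.0004]
```

Call:
play_rows --increments '[[[0,0,0.01,0,0,0,-1],[0,0,0.02,0,0,0,-1],[0,0,0.02,0,0,0,-1]]]'

```text
time: 11.35
position: [0.5402, 0.0515, 0.1764]
tool_rot: [-0.204, -3.134, -0.001]
ft_force: [-4.2, -1.2, 8.3]
grip_width: 0.007
grip_force: 4.0
```

Call:
play_rows --increments '[[[0,0,0.01,0,0,0,-1],[0,0,0.02,0,0,0,-1],[0,0,0.02,0,0,0,-1]]]'

```text
time: 11.65
position: [0.5399, 0.0515, 0.1738]
tool_rot: [-0.204, -3.134, -0.001]
ft_force: [-3.3, -0.1, 4.7]
grip_width: 0.004
grip_force: 2.2
```

Call:
play_rows --increments '[[[0,0,0.01,0,0,0,-1],[0,0,0.02,0,0,0,-1],[0,0,0.02,0,0,0,-1]]]'

```text
time: 11.95
position: [0.5405, 0.0514, 0.1709]
tool_rot: [0.204, 3.135, -0.0]
ft_force: [0.6, -0.4, -0.6]
grip_width: 0.007
grip_force: 0.0
```

The force dropped, so the lid has snapped home. I'll press on to squeeze the seal.

Call:
play_rows --increments '[[[0,0,0.01,0,0,0,-1],[0,0,0.02,0,0,0,-1],[0,0,0.02,0,0,0,-1]]]'

```text
time: 12.25
position: [0.5405, 0.0514, 0.1692]
tool_rot: [0.204, 3.135, -0.0]
ft_force: [-0.1, 1.1, 0.6]
grip_width: 0.006
grip_force: 0.2
```

Call:
play_rows --increments '[[[0,0,0.01,0,0,0,-1],[0,0,0.02,0,0,0,-1],[0,0,0.02,0,0,0,-1]]]'

```text
time: 12.55
position: [0.5405, 0.0514, 0.1684]
tool_rot: [0.204, 3.135, 0.001]
ft_force: [-2.8, -0.9, 7.8]
grip_width: 0.007
grip_force: 3.9
```

Call:
play_rows --increments '[[[0,0,0.01,0,0,0,-1],[0,0,0.015,0,0,0,-1],[0,0,0.015,0,0,0,-1],[0,0,0.015,0,0,0,-1],[0,0,0.015,0,0,0,-1]]]'

```text
time: 13.05
position: [0.5405, 0.0513, 0.168]
tool_rot: [0.205, 3.135, 0.001]
ft_force: [-7.1, 0.4, 14.9]
grip_width: 0.004
grip_force: 7.5
```

```bash
python3 g.py; python3 - <<'E'
from bench import ctrl
import cv2
a=ctrl.get_image('side')[80:260,230:410];cv2.imwrite('pics/s6.png',cv2.resize(a[:,:,::-1],None,fx=3,fy=3,interpolation=cv2.INTER_CUBIC))
print(ctrl.get_state()['ft_force'])
E
```

```text
t 13.05 tip in box frame mm [-86.8   0.6  98. ] ft [-7.1  0.4 14.9] grip 0.0
[-6.02862506 -1.77169303 14.61488508]
```

View pics/s6.png

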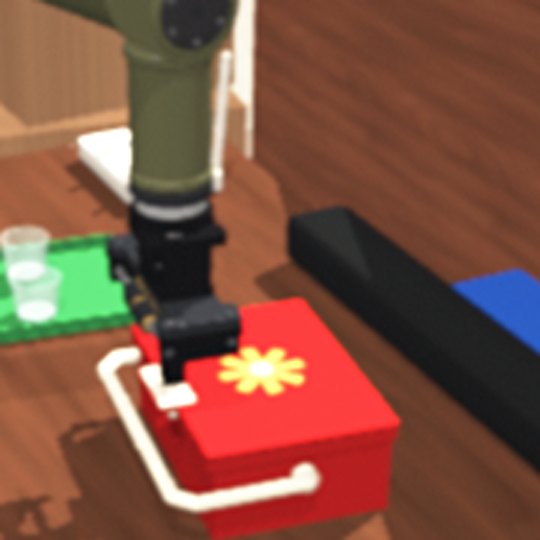

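The lid is shut flush, the fingers are on the pad at (172,380) in the crop with about 15 N, and the handle is down in front. Handing in.

```bash
python3 -c "
from bench import ctrl
print(ctrl.close_job())"
```

```text
the job is handed in; nothing more can be done
None
```

I've handed the job in, though it gave no verdict back: the handle is down against its stop, the lid snapped onto its catch, and the fingers are still pressing its pad with about 15 N.

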